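# Clamp the bench burner with its U-bolt

### The arm

A 6-joint arm with a two-finger parallel gripper is mounted at the origin on the work surface. World frame = base frame: x ahead of the robot, y to its left, z up, the work surface at z = 0. Lengths are in mm, angles in rad, forces in N, time in s.
With the tool pointing down it reaches from about 275 to 825 mm from the base axis. Payload 4.9 kg.
Tool frame: the origin (TCP) lies at the very end of the fingers, on their centre line; the grasp point (between the pads) lies 19 mm behind it; z points along the fingers, x is the direction in which the jaws open and shut, and the axes are right-handed (so a half turn about z gives the same grasp; the last joint's range is limited). The gripper opens to 85 mm and grips with 20 to 120 N. Pads are 22 mm wide; open, the fingers measure 114 mm over their backs; the gripper's body (76 mm by 85 mm) begins 54 mm behind the grasp point. The pads swing forward as they close: fully open they stand 13 mm farther back than shut.
Start: joints at [1.191, 0.326, -0.193, 1.052, 0, 1.437], TCP at [133.826, 533.488, 231.281] pointing down, gripper open.
Joint ranges: [-2.65, 2.65], [-0.97, 1.79], [-1.3, 1.35], [-1.93, 2.1], [-1.47, 1.37], [-3.14, 3.14]. Speed limits (rad/s): [2.57, 2.57, 3.14, 3.14, 3.14, 3.14].

### API

Orientations are given as a rotation vector (axis times angle).
In Python, from rig import sensors, eyes, ticket gives the robot as it stands.
- The arm moves only by the tool arm_command, never from a script. Its arguments are lists of equal length, an entry for each row: "turn": the turn, a rotation vector about the tool's x, y, z in rad, a list of three; "offset": the shift along the tool's x, y, z in m, a list of three; "fingers": the closure, from 0 (fully open) to 1 (shut). A call has 1 to 8 rows; each row is the pose to reach, as a shift and turn from the pose measured when the call began, along the tool's axes at that moment; what a row does not reach only later rows make up. A row lasts 1/8 s, in which the tool goes at most 62.5 mm and 10.7 degrees, less where a joint would pass 70% of its speed; a pose out of reach is approached as far as the arm can. A call with a gripper value outside its range is refused whole. The fingers move at their own pace and stop on an object; "squeeze" is the grip in N (left out, the last holds). Time passes only in rows, so rows that repeat a pose let the fingers close. It gives the time, the measured TCP pose, the force and the opening at its end, in the units of the state.
- sensors.state(): the state, without advancing time (a new reading comes with each control period).
- eyes.grab_frame(name): name is "side" or "top"; returns a dict with "frame" (400x640x3 uint8, red, green, blue), "fx", "fy", "cx", "cy" (pixels), "R" (3x3) and "t" (3): a world point X has camera coordinates R X + t. Camera axes: x right, y down, z forward; pixel columns grow to the right and rows downward; lengths in mm; the calibration is good to about 2 mm. A picture is of the moment at which its call begins. There is no depth.
- ticket.finish_job(): hands the job in, once; it reports no verdict.
The state is a dict: "time_s": time; "qpos": joint angles; "joint_velocities": joint speeds; "joint_torque": joint torques, N m; "eef_pos": TCP position; "tool_rot": TCP orientation; "wrist_force": force on the tool from outside, world axes, zero at the start; "torque": the same for the moment, N m; "grip_width": finger opening in mm.
Only numpy, scipy, OpenCV 4.12 (cv2) and the standard library are available. Lean on these libraries where they do the work, as an engineer would, in place of code of your own. Each camera call takes 0.05 s, during which the arm holds its last target. There are 200 camera calls.

### The job

Clamp the glass-working burner to its bench bracket: lift the yellow-gripped U-bolt out of its wooden stand, pass both legs down astride the burner's brass barrel and into the two holes of the blue clamp plate, and press it until its bridge sits flat and fully home on the barrel, then let go. The blue plate's position along the barrel is not measured, so feel for the holes gently and never force it: the contact forces of the U-bolt on burner, plate and bracket must stay below 60 N in all. Leave everything else on the bench where it is.

Things in the scene. Friction and masses are not known exactly. Their poses are not given: they have to be found in the camera images.
- ubolt: U-bolt, about 0.2 kg: a flat steel bridge 24 (x) x 66 (y) x 10 mm with two round steel legs pointing down (-z), 8 mm thick with round tips, at y = +27 and -27 mm, their tips 70 mm below the bridge's underside; on top of the bridge a plain yellow grip block 30 (x) x 26 (y) mm, from 10 to 46 mm above the origin. Origin: middle of the bridge's flat underside; z up. Usable either way round.
- stand: Wooden block 50 (x) x 100 (y) x 78 mm high, fixed, with two loose 14 mm holes, 74 mm deep, at y = +27 and -27 mm, that hold the U-bolt's legs; the bridge rests on the block's top at the start. Origin: centre of its underside.
- bracket: Fixed steel bracket with the burner lying in it. Origin: centre of its base's underside (base 170 x 130 x 8 mm); x along the burner's barrel (nozzle at +x), z up. Two side rails carry the blue clamp plate. Barrel supports stand beyond x = -58 and +58 mm, valve knobs beyond x = -80 mm; nothing on it is higher than 108 mm.
- barrel_top (a point): Top of the brass barrel over the bracket's middle, 104 mm above the bracket's origin, same axes. The barrel is 34 mm in diameter, along x. Fully home, the underside of the U-bolt's bridge lies on the barrel at this height.
- plate_nominal (a point): Point of the bracket, 64 mm above its origin, same axes, at the height of the blue plate's top. The plate is 78 (x) x 116 (y) x 8 mm with two 10.5 mm chamfered through holes at y = +27 and -27 mm, in the middle of its length. The plate itself is not tracked: friction (over 30 N) holds it anywhere from -16 to +16 mm along x from this point; y and height are exact.
- shoe_level (a point): Point of the bracket 54 mm above its origin. Here, under the plate, a spring shoe presses on the outside of each leg: from where the leg tips reach this level to fully home (20 mm more) pushing down takes about 5 to 15 N; it does not fall home and stays where it is left. The shoes' squeeze adds 10 to 15 N to its contact forces. Tips beside the holes rest on the plate 10 mm higher, the bridge then 30 mm above the barrel.
- jar: Amber glass jar, 60 mm across, 90 mm high, loose; bystander. Origin: centre of its underside.
- carton: Orange carton 45 x 70 x 110 mm high, loose; bystander. Origin: centre of its underside.
- dish: White ceramic plate, 150 mm across, 18 mm high, loose; bystander. Origin: centre of its underside.
- paddle: Graphite paddle lying on the bench: black blade 90 x 50 x 12 mm, round wooden handle to -x, 225 mm long in all; bystander. Origin: on its underside, near the blade's handle end.
- wrench: Steel wrench lying flat along its x, loose; bystander.
- marver: Dark steel marver block 70 x 70 x 14 mm, loose; bystander. Origin: centre of its underside.
Mind the look-alikes: they are no part of the job. Of the things shaped like the ubolt, the steel one is meant.

How it is judged:
By the outcome, as a careful person would: the job done as asked, in the order asked, and still so for the second after the job is handed in, with the robot touching nothing.
It also fails if it takes over 53 s, if anything falls off the work surface, if the arm or the gripper's body presses on something with over 40 N, if the wrist force passes 120 N, or if a joint passes its speed limit or range.

## Working session

There is one attempt and no reset: what is moved stays moved. The work goes in short steps, Python scripts to look and compute and a tool call to move; the robot and the scene stay as the last step left them, time stands still between calls to the robot, and variables do not carry over. Pictures are saved under pics/ and viewed, about 8 in all and at most 12, crops included, and the job is handed in when it is done.

Besides the shell and the picture viewer there is one more tool, called after "Call:" as name(argument=value, ...) on one line, values as JSON. arm_command: Moves the arm, as the interface text tells. Its arguments: {"type":"object","properties":{"turn":{"type":"array"},"offset":{"type":"array"},"fingers":{"type":"array"},"squeeze":{"type":"number"}},"required":["turn","offset","fingers"]}

```bash
mkdir -p pics
cat > h.py <<'E'
import numpy as np, cv2
from rig import sensors, eyes
def grab(n,save=None):
    f=eyes.grab_frame(n)
    if save: cv2.imwrite('pics/'+save+'.png',f['frame'][:,:,::-1])
    return f
def ray(f,u,v):
    R=np.array(f['R']);t=np.array(f['t'])
    d=R.T@np.array([(u-f['cx'])/f['fx'],(v-f['cy'])/f['fy'],1.]);return -R.T@t,d
def onz(f,u,v,z):
    c,d=ray(f,u,v);return c+d*(z-c[2])/d[2]
def proj(f,X):
    p=np.array(f['R'])@np.array(X,float)+np.array(f['t']);return p[0]/p[2]*f['fx']+f['cx'],p[1]/p[2]*f['fy']+f['cy']
E
python3 - <<'E'
from h import *
for n in('top','side'):
    f=grab(n,n+'0');print(n,f['fx'],f['cx'],f['cy'],np.round(ray(f,320,200)[0]),np.round(f['R'],3).tolist())
print(sensors.state())
E
```

```text
top 492.0609121134329 307.8462130814396 196.3402586192394 [ 413.  -31. 1201.] [[0.005, -1.0, 0.011], [-0.986, -0.007, -0.164], [0.164, -0.01, -0.986]]
side 434.2298229837367 325.2118538017597 201.52248524508832 [314. 659. 780.] [[-0.935, -0.356, 0.002], [-0.243, 0.634, -0.735], [0.26, -0.687, -0.678]]
{'time_s': 0.1, 'qpos': array([ 1.19079293e+00,  3.26859458e-01, -1.93451252e-01,  1.05200400e+00,
       -1.47745712e-05,  1.43665300e+00]), 'joint_velocities': array([ 7.35122681e-04, -2.15697563e-03,  3.64439672e-03,  4.17583903e-05,
       -1.69649330e-04,  8.15766910e-04]), 'joint_torque': array([-1.02303413e-04, -4.44237936e+01,  2.63039249e+01,  7.84792443e-03,
       -2.29694951e-04,  2.01428037e-06]), 'eef_pos': array([133.63914464, 532.9973076 , 230.59813593]), 'tool_rot': array([ 2.47645812e+00,  1.93180400e+00, -2.04767246e-03]), 'wrist_force': array([-0.11098099,  0.25400363, -0.366631  ]), 'torque': array([ 0.04147299, -0.03000358,  0.01472583]), 'grip_width': 85.2698104612721}
```

View pics/top0.png

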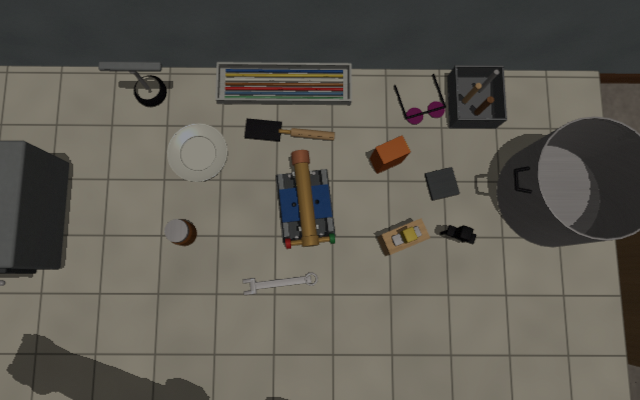

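View pics/side0.png

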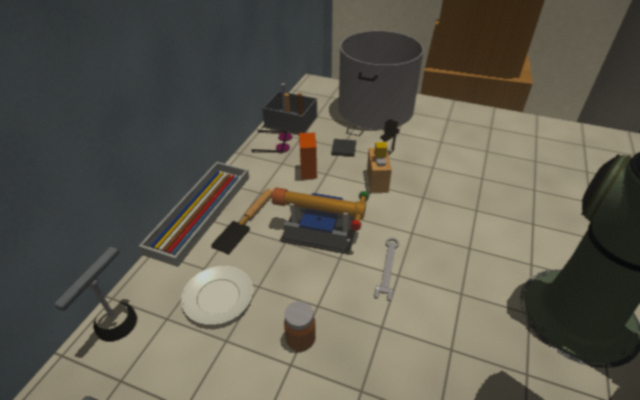

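Run:
```python
from h import *
f=grab('top');im=f['frame'][:,:,::-1]
c=im[135:265,265:485];c=np.clip(c*1.6,0,255).astype(np.uint8)
cv2.imwrite('pics/c1.png',cv2.resize(c,None,fx=3.6,fy=3.6,interpolation=cv2.INTER_CUBIC))
g=grab('side');im=g['frame'][:,:,::-1]
c=im[115:255,265:415];c=np.clip(c*1.3,0,255).astype(np.uint8)
cv2.imwrite('pics/c2.png',cv2.resize(c,None,fx=4,fy=4,interpolation=cv2.INTER_CUBIC))
```

```text
(no output)
```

View pics/c1.png

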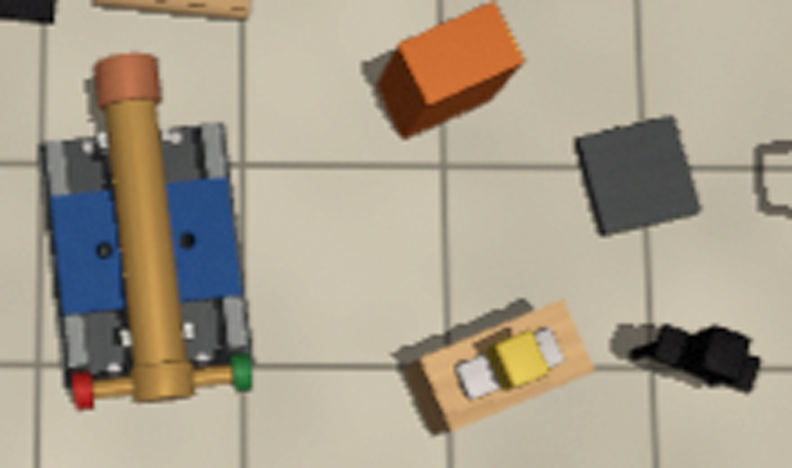

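View pics/c2.png

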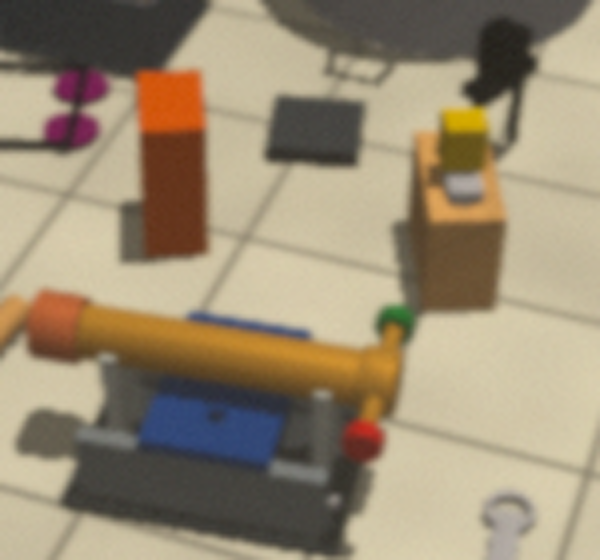

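The crops show the yellow‑gripped steel U‑bolt in the stand (top px ≈ 409,235), and both plate holes visible as dark spots (top px ≈ 293.9,204.4 and 316.9,201.7). I'll measure them now.

```bash
cat > m.py <<'E'
from h import *
fs=[grab('top') for _ in range(6)]
f=fs[0];im=np.mean([x['frame'] for x in fs],0)
def cen(mask,box,w=None):
    u0,v0,u1,v1=box;m=np.zeros(mask.shape);m[v0:v1,u0:u1]=1
    m=m*mask*(1 if w is None else w);v,u=np.mgrid[:m.shape[0],:m.shape[1]]
    return (m*u).sum()/m.sum(),(m*v).sum()/m.sum(),m.sum()
s=im.sum(2)
B=im[...,2]
H=[]
for (u,v) in((294,204),(317,202)):
    bx=(u-4,v-4,u+5,v+5)
    med=np.median(B[bx[1]:bx[3],bx[0]:bx[2]])
    w=np.clip(med-8-B,0,None)
    c=cen(np.ones(B.shape),bx,w);H.append(onz(f,c[0],c[1],64));print('hole',np.round(c,2),H[-1].round(1))
d=H[0]-H[1];print('mid',((H[0]+H[1])/2).round(1),'dist',np.hypot(*d[:2]),'yaw of y axis->',np.degrees(np.arctan2(-d[0],d[1])))
hsv=cv2.cvtColor(im.astype(np.uint8),cv2.COLOR_RGB2HSV)
def rect(mask,z,name,box):
    m=np.zeros(mask.shape,np.uint8);u0,v0,u1,v1=box;m[v0:v1,u0:u1]=mask[v0:v1,u0:u1]
    cs,_=cv2.findContours(m,cv2.RETR_EXTERNAL,cv2.CHAIN_APPROX_NONE);c=max(cs,key=cv2.contourArea)
    p=cv2.boxPoints(cv2.minAreaRect(c));P=np.array([onz(f,*q,z)[:2] for q in p]);
    e=[P[1]-P[0],P[2]-P[1]]
    print(name,P.mean(0).round(1),[(round(np.hypot(*x),1),round(np.degrees(np.arctan2(x[1],x[0])),1)) for x in e])
h,S,V=cv2.split(hsv)
rect((h>=22)&(h<=33)&(S>130)&(V>90),124,'yellow',(380,215,432,258))
rect((B>s*0.29)&(S<40)&(V>110),88,'?bridge white',(390,225,422,248))
rect((h>8)&(h<33)&(S>50)&(V>100)|((S<40)&(V>135)),78,'woodtop',(378,215,432,258))
rect((h>100)&(h<130)&(S>100),64,'blue',(265,165,345,250))
print(hsv[235,410],hsv[239,398],hsv[243,390],hsv[222,420],hsv[258,400])
E
python3 m.py
```

```text
hole [294.9  203.58 871.67] [585.2 -12.6  64. ]
hole [316.61 201.49 680.83] [590.5 -63.3  64. ]
mid [587.8 -38.   64. ] dist 51.00289175000662 yaw of y axis-> 5.9446367426533255
yellow [ 509.4 -266.3] [(np.float64(24.0), np.float64(-63.5)), (np.float64(28.2), np.float64(-154.8))]
?bridge white [ 500.7 -245.4] [(np.float64(16.0), np.float64(-66.8)), (np.float64(21.5), np.float64(-158.0))]
woodtop [ 510.4 -267.8] [(np.float64(102.7), np.float64(-67.1)), (np.float64(51.0), np.float64(-158.9))]
blue [583.1   1.4] [(np.float64(42.2), np.float64(-83.1)), (np.float64(79.6), np.float64(-173.3))]
[ 24 157 140] [ 13  14 131] [ 17 113 131] [ 16 113 129] [ 21  36 120]
```

```bash
cat > m2.py <<'E'
from h import *
def avg(n,k=6):
    fs=[grab(n) for _ in range(k)];f=fs[0];return f,np.mean([x['frame'] for x in fs],0)
def hole(im,u,v,r=4):
    s=im.sum(2)[v-r:v+r+1,u-r:u+r+1];med=np.median(s);w=np.clip(med*0.8-s,0,None)
    V,U=np.mgrid[v-r:v+r+1,u-r:u+r+1];return (w*U).sum()/w.sum(),(w*V).sum()/w.sum()
def tri(f,p,g,q):
    (c1,d1),(c2,d2)=ray(f,*p),ray(g,*q)
    d1/=np.linalg.norm(d1);d2/=np.linalg.norm(d2)
    a,b=np.linalg.lstsq(np.c_[d1,-d2],c2-c1,rcond=None)[0];return (c1+a*d1+c2+b*d2)/2,np.linalg.norm(c1+a*d1-c2-b*d2)
def minrect(im,f,mask,z,box):
    m=np.zeros(mask.shape,np.uint8);u0,v0,u1,v1=box;m[v0:v1,u0:u1]=mask[v0:v1,u0:u1]
    m=cv2.morphologyEx(m,cv2.MORPH_OPEN,np.ones((3,3)))
    v,u=np.nonzero(m);P=np.array([onz(f,a,b,z)[:2] for a,b in zip(u,v)],np.float32)
    return cv2.minAreaRect(P)
E
python3 - <<'E'
from m2 import *
f,im=avg('top');g,jm=avg('side')
a=hole(im,294,204);b=hole(im,317,202);c=hole(jm,319,219)
A,B=onz(f,*a,64),onz(f,*b,64);C=onz(g,*c,64)
print(a,b,c);print(A,B,'side',C,'dist',np.hypot(*(A-B)[:2]),'mid',(A+B)/2,'yaw',np.degrees(np.arctan2(-(A-B)[0],(A-B)[1])))
print('tri',tri(f,a,g,c))
for F,I,bx in((f,im,(265,165,345,250)),(g,jm,(290,180,355,245))):
    h,S,V=cv2.split(cv2.cvtColor(I.astype(np.uint8),cv2.COLOR_RGB2HSV))
    print('blue',minrect(I,F,(h>100)&(h<130)&(S>100),64,bx))
h,S,V=cv2.split(cv2.cvtColor(im.astype(np.uint8),cv2.COLOR_RGB2HSV))
# barrel edges: rows 170..230
E=[]
for v in range(172,232,2):
    m=np.nonzero((h[v,285:335]>10)&(h[v,285:335]<28)&(S[v,285:335]>90))[0]+285
    E.append((m.min(),m.max(),v))
E=np.array(E);print(E[::4].tolist())
k=np.polyfit(E[:,2],(E[:,0]+E[:,1])/2,1)
p,q=[onz(f,np.polyval(k,v),v,90) for v in(175,230)];print('barrel axis',p,q,'yaw',np.degrees(np.arctan2(p[1]-q[1],p[0]-q[0])))
# yellow top in both views
for F,I,bx in((f,im,(380,215,432,258)),(g,jm,(365,135,395,175))):
    h,S,V=cv2.split(cv2.cvtColor(I.astype(np.uint8),cv2.COLOR_RGB2HSV))
    print('yellow',minrect(I,F,(h>=20)&(h<=33)&(S>130)&(V>120),124,bx))
E
```

```text
(np.float64(293.8902660374423), np.float64(203.82513094435512)) (np.float64(316.84657967576123), np.float64(201.3487544483986)) (np.float64(320.88996579247436), np.float64(215.7987457240593))
[584.60121862 -10.24309238  64.        ] [590.82140592 -63.87763582  64.        ] side [580.6894135  -16.56139424  64.        ] dist 53.99402726353207 mid [587.71131227 -37.0603641   64.        ] yaw 6.615241381631862
tri (array([581.18477103, -10.92975799,  69.74828685]), np.float64(5.172308567196631))
blue ((587.228515625, -35.7488899230957), (78.7818603515625, 116.93338012695312), 6.922685146331787)
blue ((581.320068359375, 3.3801422119140625), (77.71141815185547, 43.438621520996094), 7.271262168884277)
[[295, 308, 172], [296, 309, 180], [297, 310, 188], [298, 311, 196], [299, 312, 204], [300, 313, 212], [300, 314, 220], [302, 315, 228]]
barrel axis [648.0114116  -28.49965945  90.        ] [520.99017783 -43.90165307  90.        ] yaw 6.9136633875477
yellow ((509.3745422363281, -266.8641662597656), (27.430395126342773, 21.96996307373047), 21.94136619567871)
yellow ((509.1111145019531, -261.1477966308594), (29.485387802124023, 22.31931495666504), 20.980072021484375)
```

```bash
cat > go.py <<'E'
import sys,numpy as np
from scipy.spatial.transform import Rotation as Ro
from rig import sensors
def go(x,y,z,yaw):
    s=sensors.state();R=Ro.from_rotvec(s['tool_rot']);a=np.radians(yaw)
    T=Ro.from_matrix(np.array([[np.cos(a),np.sin(a),0],[np.sin(a),-np.cos(a),0],[0,0,-1]]))
    t=(R.inv()*T).as_rotvec();o=R.inv().apply(np.array([x,y,z])-s['eef_pos'])/1000
    print('pos',s['eef_pos'].round(1),'turn',t.round(3).tolist(),'offset',o.round(4).tolist(),'F',s['wrist_force'].round(1),'w',round(s['grip_width'],1),'t',s['time_s'])
if __name__=='__main__': go(*map(float,sys.argv[1:]))
E
python3 go.py 509.4 -266.8 200 22.2
```

```text
pos [133.8 533.5 231.3] turn [-0.0, -0.0, 0.938] offset [-0.6849, 0.559, 0.0313] F [0.4 0.2 0.2] w 85.0 t 1.1
```

Call:
arm_command(turn=[[0,0,0.469],[0,0,0.938],[0,0,0.938],[0,0,0.938],[0,0,0.938],[0,0,0.938],[0,0,0.938],[0,0,0.938]], offset=[[-0.685,0.559,0.031],[-0.685,0.559,0.031],[-0.685,0.559,0.031],[-0.685,0.559,0.031],[-0.685,0.559,0.031],[-0.685,0.559,0.031],[-0.685,0.559,0.031],[-0.685,0.559,0.031]], fingers=[0,0,0,0,0,0,0,0])

```text
time_s: 2.1
eef_pos: [346.9, 79.2, 214.2]
tool_rot: [3.083, 0.604, 0.003]
wrist_force: [0.5, 1.1, 0.2]
grip_width: 85.0
```

```bash
python3 go.py 509.4 -266.8 200 22.2
```

```text
pos [346.9  79.2 214.2] turn [0.0, -0.002, -0.0] offset [0.0198, 0.3818, 0.0144] F [0.5 1.1 0.2] w 85.0 t 2.1
```

Call:
arm_command(turn=[[0,0,0],[0,0,0],[0,0,0],[0,0,0],[0,0,0],[0,0,0],[0,0,0],[0,0,0]], offset=[[0.0198,0.3818,0.0144],[0.0198,0.3818,0.0144],[0.0198,0.3818,0.0144],[0.0198,0.3818,0.0144],[0.0198,0.3818,0.0144],[0.0198,0.3818,0.0144],[0.0198,0.3818,0.0144],[0.0198,0.3818,0.0144]], fingers=[0,0,0,0,0,0,0,0])

```text
time_s: 3.1
eef_pos: [508.9, -266.8, 199.4]
tool_rot: [-3.082, -0.603, -0.002]
wrist_force: [-0.6, 0.4, 0.4]
grip_width: 85.4
```

Run:
```python
from go import *
go(509.4,-266.8,87,22.2)
from h import *
f=grab('top');g=grab('side')
for n,F,(u0,v0,u1,v1) in(('a',f,(370,190,470,270)),('b',g,(330,90,430,190))):
    c=np.clip(F['frame'][v0:v1,u0:u1,::-1]*1.4,0,255).astype(np.uint8)
    print(n)
    globals()[n]=cv2.resize(c,(400,400*(v1-v0)//(u1-u0)),interpolation=cv2.INTER_CUBIC)
a=cv2.copyMakeBorder(a,0,80,0,0,0);cv2.imwrite('pics/d.png',np.hstack([a,b]))
```

```text
pos [ 508.9 -266.8  199.4] turn [-0.001, -0.001, -0.001] offset [0.0003, 0.0003, 0.1124] F [-0.6  0.4  0.4] w 85.4 t 3.1
a
b
```

View pics/d.png

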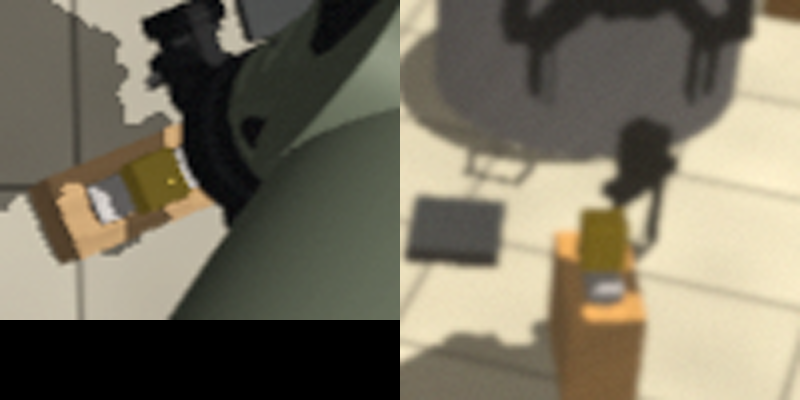

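The gripper straddles the yellow block (side crop: fingers at columns ≈540 and ≈700, block ≈605), with the black look‑alike behind it and clear. I'll descend.

Call:
arm_command(turn=[[0,0,0],[0,0,0],[0,0,0],[0,0,0],[0,0,0]], offset=[[0,0,0.035],[0,0,0.065],[0,0,0.09],[0,0,0.112],[0,0,0.112]], fingers=[0.2,0.3,0.3,0.3,0.3])

```text
time_s: 3.82
eef_pos: [507.3, -262.8, 87.0]
tool_rot: [-3.078, -0.608, 0.002]
wrist_force: [-0.7, 1.4, -0.6]
grip_width: 59.1
```

Call:
arm_command(turn=[[0,0,0],[0,0,0],[0,0,0],[0,0,0],[0,0,0],[0,0,0]], offset=[[0,0,0],[0,0,0],[0,0,0],[0,0,0],[0,0,0],[0,0,0]], fingers=[0.6,1,1,1,1,1], squeeze=60)

```text
time_s: 4.58
eef_pos: [507.7, -262.7, 88.4]
tool_rot: [-3.079, -0.608, -0.0]
wrist_force: [-0.4, 2.6, 6.6]
grip_width: 29.7
```

Call:
arm_command(turn=[[0,0,0],[0,0,0],[0,0,0],[0,0,0],[0,0,0],[0,0,0]], offset=[[0,0,-0.015],[0,0,-0.04],[0,0,-0.07],[0,0,-0.1],[0,0,-0.13],[0,0,-0.13]], fingers=[1,1,1,1,1,1], squeeze=90)

```text
time_s: 5.32
eef_pos: [509.3, -264.3, 221.6]
tool_rot: [3.081, 0.609, 0.007]
wrist_force: [0.2, -0.1, -2.0]
grip_width: 29.1
```

```bash
python3 go.py 587.6 -36.8 225 6.9
```

```text
pos [ 509.3 -264.3  221.6] turn [0.001, -0.004, 0.27] offset [0.1589, -0.1806, -0.0031] F [ 0.2 -0.1 -2. ] w 29.1 t 5.325
```

Call:
arm_command(turn=[[0,0,0.1],[0,0,0.2],[0,0,0.27],[0,0,0.27],[0,0,0.27],[0,0,0.27],[0,0,0.27],[0,0,0.27]], offset=[[0.03,-0.035,-0.003],[0.06,-0.07,-0.003],[0.1,-0.115,-0.003],[0.14,-0.16,-0.003],[0.157,-0.184,-0.003],[0.157,-0.184,-0.003],[0.157,-0.184,-0.003],[0.157,-0.184,-0.003]], fingers=[1,1,1,1,1,1,1,1])

```text
time_s: 6.32
eef_pos: [584.2, -35.5, 224.5]
tool_rot: [3.136, 0.186, 0.006]
wrist_force: [0.3, 0.6, -1.7]
grip_width: 29.0
```

Run:
```python
from go import *
for i in range(3):
    go(587.1,-32.5,190,6.9)
    from h import *
    g=grab('side')
f=grab('top')
o=[]
for F,(u0,v0,u1,v1) in((f,(255,140,355,260)),(g,(270,90,370,210))):
    c=np.clip(F['frame'][v0:v1,u0:u1,::-1]*1.4,0,255).astype(np.uint8)
    o.append(cv2.resize(c,(400,480),interpolation=cv2.INTER_CUBIC))
cv2.imwrite('pics/e.png',np.hstack(o))
```

```text
pos [584.2 -35.5 224.5] turn [0.001, -0.004, -0.002] offset [0.0031, -0.0027, 0.0345] F [ 0.3  0.6 -1.7] w 29.0 t 6.325
pos [584.3 -35.5 224.7] turn [0.001, -0.004, -0.002] offset [0.003, -0.0027, 0.0347] F [-0.2 -0.2 -2.6] w 29.1 t 6.375
pos [584.4 -35.5 224.7] turn [0.001, -0.004, -0.002] offset [0.0029, -0.0027, 0.0348] F [-0.5  0.3 -2.1] w 28.9 t 6.425
```

View pics/e.png

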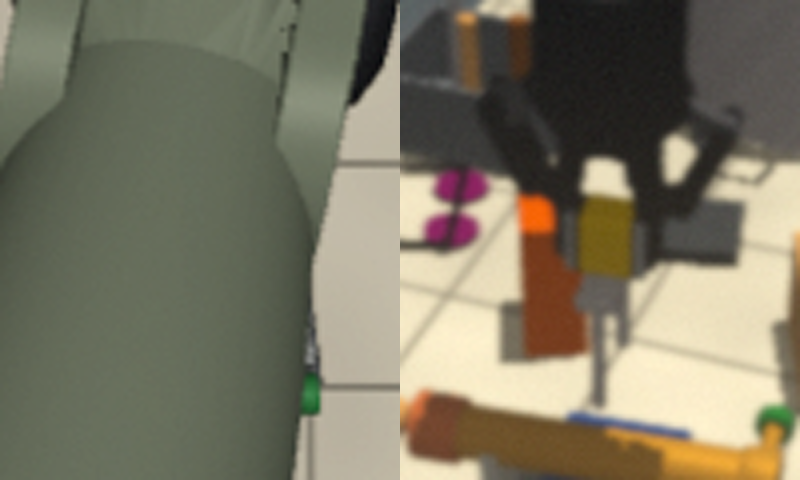

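The side crop shows the U‑bolt held upright, its near leg tip at side px ≈ (319.5,190.7) and the far tip at ≈ (326,176). The top view is blocked by the arm. I'll work out the held pose from these.

Run:
```python
from h import *
from scipy.optimize import least_squares
from m2 import hole
g=grab('side');s=sensors.state();P=s['eef_pos'];print(P)
a=np.radians(6.9);ex=np.array([np.cos(a),np.sin(a),0]);ey=np.array([-np.sin(a),np.cos(a),0]);ez=np.array([0,0,1])
im=g['frame'].sum(2).astype(float)
for v in(172,175,180,184,188): print(v,im[v,312:332].astype(int).tolist())
print([im[v,319:321].mean() for v in range(184,196)])
def r(q):
    o=q[0]*ex+q[1]*ey+q[2]*ez
    n=proj(g,o+27*ey-70*ez);f=proj(g,o-27*ey-70*ez)
    return [n[0]-319.4,n[1]-190.9,f[0]-325.9,f[1]-176.5]
q=least_squares(r,[580,-100,215]).x;o=q[0]*ex+q[1]*ey+q[2]*ez
print('bolt origin',o,'res',np.round(r(q),2),'minus TCP in bracket axes',(o-P)@ex,(o-P)@ey,(o-P)[2])
for nm,H in(('near',(584.6,-10.2,64)),('far',(590.8,-63.9,64)),('ctr',(587.6,-36.8,124))):print(nm,proj(g,H))
```

```text
[584.53396944 -35.08267605 224.92858472]
172 [151, 151, 155, 176, 222, 243, 227, 209, 240, 320, 380, 359, 282, 228, 238, 299, 385, 440, 466, 471]
175 [146, 152, 155, 172, 212, 234, 216, 208, 256, 345, 411, 386, 293, 245, 272, 345, 395, 412, 411, 416]
180 [429, 443, 459, 463, 456, 390, 280, 215, 238, 300, 349, 404, 449, 480, 488, 490, 492, 498, 496, 499]
184 [482, 478, 482, 482, 461, 400, 299, 231, 251, 353, 438, 480, 490, 489, 489, 491, 490, 493, 495, 493]
188 [482, 480, 482, 468, 430, 352, 261, 222, 261, 361, 450, 485, 491, 493, 490, 489, 490, 490, 490, 489]
[np.float64(241.0), np.float64(244.5), np.float64(245.0), np.float64(243.5), np.float64(241.5), np.float64(242.0), np.float64(256.0), np.float64(303.0), np.float64(377.0), np.float64(384.0), np.float64(299.5), np.float64(211.5)]
bolt origin [590.61961047 -54.51399015 200.09842614] res [ 0.38  0.15 -0.39 -0.15] minus TCP in bracket axes 3.7071481595506137 -20.02168941376391 -24.83015857536597
near (np.float64(318.3462738082619), np.float64(217.16313985458402))
far (np.float64(324.0783662803302), np.float64(201.9613962504125))
ctr (np.float64(321.1508638876849), np.float64(190.5747161865073))
```

Run:
```python
from h import *
from scipy.optimize import least_squares
g=grab('side');P=sensors.state()['eef_pos'];print(P)
a=np.radians(6.9);ex=np.array([np.cos(a),np.sin(a),0]);ey=np.array([-np.sin(a),np.cos(a),0]);ez=np.array([0,0,1])
for b in((0,0),(.3,1.2)):
  for dz in(-8.4,-10.4,-12.4):
    def r(q):
        o=q[0]*ex+q[1]*ey+(P[2]+dz)*ez
        n=proj(g,o+27*ey-70*ez);f=proj(g,o-27*ey-70*ez)
        return [n[0]-319.2+b[0],n[1]-190.9+b[1],f[0]-325.6+b[0],f[1]-176.5+b[1]]
    q=least_squares(r,[580,-100]).x;o=q[0]*ex+q[1]*ey
    print(b,dz,o[:2].round(1),'rel TCP ',round((o-P)@ex,1),round((o-P)@ey,1),np.round(r(q),2))
```

```text
[584.51488233 -34.90833629 224.9176348 ]
(0, 0) -8.4 [584.2 -36.3] rel TCP  -0.5 -1.4 [ 0.25  0.33 -0.26 -0.35]
(0, 0) -10.4 [585.  -38.5] rel TCP  0.1 -3.7 [ 0.26  0.31 -0.27 -0.33]
(0, 0) -12.4 [585.9 -40.7] rel TCP  0.6 -5.9 [ 0.27  0.28 -0.28 -0.3 ]
(0.3, 1.2) -8.4 [586.3 -40. ] rel TCP  1.2 -5.3 [ 0.25  0.28 -0.26 -0.3 ]
(0.3, 1.2) -10.4 [587.2 -42.2] rel TCP  1.8 -7.6 [ 0.26  0.26 -0.27 -0.28]
(0.3, 1.2) -12.4 [588.  -44.4] rel TCP  2.3 -9.8 [ 0.27  0.24 -0.28 -0.25]
```

```bash
python3 go.py 587.1 -32.7 156 6.9
```

```text
pos [584.5 -34.9 224.9] turn [0.001, -0.004, -0.001] offset [0.0025, -0.0019, 0.0689] F [-0.8 -0.2 -1.8] w 29.0 t 6.625
```

Call:
arm_command(turn=[[0.001,-0.004,-0.001],[0.001,-0.004,-0.001],[0.001,-0.004,-0.001],[0.001,-0.004,-0.001],[0.001,-0.004,-0.001],[0.001,-0.004,-0.001],[0.001,-0.004,-0.001],[0.001,-0.004,-0.001]], offset=[[0.0025,-0.0019,0],[0.0025,-0.0019,0.005],[0.0025,-0.0019,0.02],[0.0025,-0.0019,0.035],[0.0025,-0.0019,0.05],[0.0025,-0.0019,0.062],[0.0025,-0.0019,0.069],[0.0025,-0.0019,0.069]], fingers=[1,1,1,1,1,1,1,1])

```text
time_s: 7.62
eef_pos: [586.8, -32.7, 155.4]
tool_rot: [-3.135, -0.189, 0.001]
wrist_force: [-0.4, -0.3, -1.9]
grip_width: 28.8
```

Run:
```python
from go import *
from h import *
go(587.1,-32.7,146,6.9)
f=grab('side');g=grab('top')
o=[]
for F,(u0,v0,u1,v1) in((g,(265,170,345,250)),(f,(280,150,360,230))):
    c=np.clip(F['frame'][v0:v1,u0:u1,::-1]*1.5,0,255).astype(np.uint8)
    o.append(cv2.resize(c,(400,400),interpolation=cv2.INTER_CUBIC))
cv2.imwrite('pics/k.png',np.hstack(o))
go(587.1,-32.7,146,6.9)
```

```text
pos [586.8 -32.7 155.4] turn [-0.001, 0.0, -0.0] offset [0.0003, 0.0, 0.0094] F [-0.4 -0.3 -1.9] w 28.8 t 7.625
pos [587.4 -32.8 156.4] turn [-0.0, -0.001, -0.0] offset [-0.0003, -0.0002, 0.0104] F [ 0.9  0.1 -2.5] w 29.0 t 7.725
```

View pics/k.png

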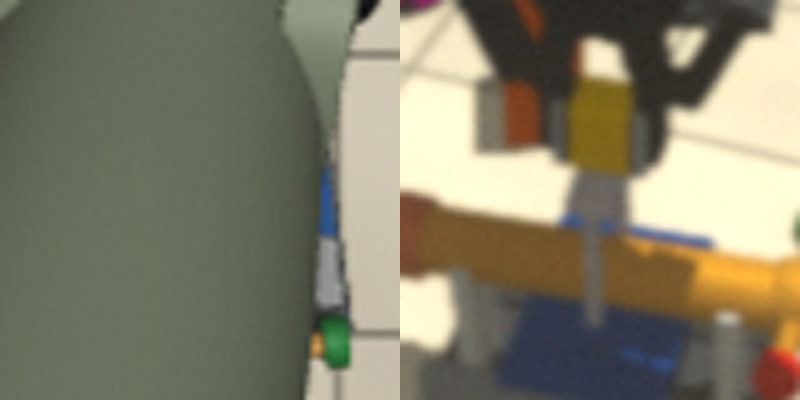

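The side crop shows the near leg beside the barrel, its tip at px ≈ (318.4,214.6), directly above where the hole is expected. I'll lower it gently.

Call:
arm_command(turn=[[0,0,0],[0,0,0],[0,0,0],[0,0,0],[0,0,0],[0,0,0],[0,0,0],[0,0,0]], offset=[[0,0,0.003],[0,0,0.006],[0,0,0.008],[0,0,0.01],[0,0,0.011],[0,0,0.012],[0,0,0.013],[0,0,0.014]], fingers=[1,1,1,1,1,1,1,1])

```text
time_s: 8.72
eef_pos: [587.5, -32.8, 142.3]
tool_rot: [-3.136, -0.189, -0.002]
wrist_force: [-0.3, -0.4, -1.7]
grip_width: 28.9
```

```bash
python3 go.py 587.1 -32.7 140 6.9
```

```text
pos [587.5 -32.8 142.3] turn [-0.0, -0.001, -0.0] offset [-0.0004, -0.0002, 0.0023] F [-0.3 -0.4 -1.7] w 28.9 t 8.725
```

Call:
arm_command(turn=[[0,0,0],[0,0,0],[0,0,0],[0,0,0]], offset=[[0,0,0.001],[0,0,0.002],[0,0,0.003],[0,0,0.004]], fingers=[1,1,1,1])

```text
time_s: 9.22
eef_pos: [587.2, -32.6, 138.2]
tool_rot: [-3.135, -0.189, -0.001]
wrist_force: [-1.3, 0.5, -1.4]
grip_width: 29.0
```

Call:
arm_command(turn=[[0,0,0],[0,0,0],[0,0,0],[0,0,0]], offset=[[0,0,0.001],[0,0,0.002],[0,0,0.003],[0,0,0.004]], fingers=[1,1,1,1])

```text
time_s: 9.72
eef_pos: [587.2, -32.6, 134.1]
tool_rot: [-3.135, -0.189, -0.001]
wrist_force: [-1.4, 0.9, -1.3]
grip_width: 29.0
```

Call:
arm_command(turn=[[0,0,0],[0,0,0],[0,0,0],[0,0,0]], offset=[[0,0,0.001],[0,0,0.002],[0,0,0.003],[0,0,0.004]], fingers=[1,1,1,1])

```text
time_s: 10.22
eef_pos: [587.2, -32.4, 130.5]
tool_rot: [-3.135, -0.189, -0.001]
wrist_force: [-2.6, 1.8, 6.1]
grip_width: 29.2
```

Call:
arm_command(turn=[[0,0,0],[0,0,0],[0,0,0],[0,0,0],[0,0,0],[0,0,0]], offset=[[-0.0003,-0.0003,0.001],[-0.0003,-0.0003,0.002],[-0.0003,-0.0003,0.003],[-0.0003,-0.0003,0.004],[-0.0003,-0.0003,0.005],[-0.0003,-0.0003,0.006]], fingers=[1,1,1,1,1,1])

```text
time_s: 10.98
eef_pos: [587.4, -32.1, 125.4]
tool_rot: [-3.135, -0.189, -0.004]
wrist_force: [-2.7, 1.9, 5.4]
grip_width: 29.2
```

Call:
arm_command(turn=[[0,0,0],[0,0,0],[0,0,0],[0,0,0],[0,0,0],[0,0,0]], offset=[[-0.0002,-0.0002,0.001],[-0.0002,-0.0002,0.002],[-0.0002,-0.0002,0.003],[-0.0002,-0.0002,0.004],[-0.0002,-0.0002,0.004],[-0.0002,-0.0002,0.004]], fingers=[1,1,1,1,1,1])

```text
time_s: 11.72
eef_pos: [587.3, -32.0, 121.1]
tool_rot: [-3.135, -0.189, -0.004]
wrist_force: [-0.9, 1.2, 0.0]
grip_width: 28.9
```

Call:
arm_command(turn=[[0,0,0],[0,0,0],[0,0,0],[0,0,0]], offset=[[0,0,0.001],[0,0,0.002],[0,0,0.003],[0,0,0.004]], fingers=[1,1,1,1])

```text
time_s: 12.22
eef_pos: [587.3, -32.0, 117.1]
tool_rot: [-3.135, -0.189, -0.004]
wrist_force: [-1.7, 1.1, 4.3]
grip_width: 29.3
```

Call:
arm_command(turn=[[0,0,0],[0,0,0]], offset=[[0,0,0.001],[0,0,0.002]], fingers=[1,1])

```text
time_s: 12.48
eef_pos: [587.3, -32.0, 115.1]
tool_rot: [-3.135, -0.189, -0.004]
wrist_force: [-1.2, 0.8, 5.0]
grip_width: 29.2
```

Now half‑millimetre steps, feeling for the seat.

Call:
arm_command(turn=[[0,0,0],[0,0,0]], offset=[[0,0,0.0005],[0,0,0.001]], fingers=[1,1])

```text
time_s: 12.72
eef_pos: [587.3, -32.0, 114.5]
tool_rot: [-3.135, -0.189, -0.004]
wrist_force: [-3.6, 1.7, 8.9]
grip_width: 29.0
```

Call:
arm_command(turn=[[0,0,0],[0,0,0]], offset=[[0,0,0.0005],[0,0,0.001]], fingers=[1,1])

```text
time_s: 12.98
eef_pos: [587.3, -32.0, 114.4]
tool_rot: [-3.136, -0.189, -0.005]
wrist_force: [-4.6, 2.0, 13.3]
grip_width: 28.5
```

Call:
arm_command(turn=[[0,0,0],[0,0,0]], offset=[[0,0,0.0007],[0,0,0.0014]], fingers=[1,1])

```text
time_s: 13.22
eef_pos: [587.3, -32.0, 114.4]
tool_rot: [3.136, 0.189, 0.005]
wrist_force: [-5.6, 2.4, 17.9]
grip_width: 28.8
```

Run:
```python
from go import *
from h import *
go(587.1,-32.7,114,6.9)
f=grab('side')
c=np.clip(f['frame'][160:240,280:360,::-1]*1.5,0,255).astype(np.uint8)
cv2.imwrite('pics/l.png',cv2.resize(c,(480,480),interpolation=cv2.INTER_CUBIC))
```

```text
pos [587.3 -32.  114.4] turn [0.0, -0.003, 0.0] offset [-0.0003, 0.0007, 0.0004] F [-5.6  2.4 17.9] w 28.8 t 13.225
```

View pics/l.png

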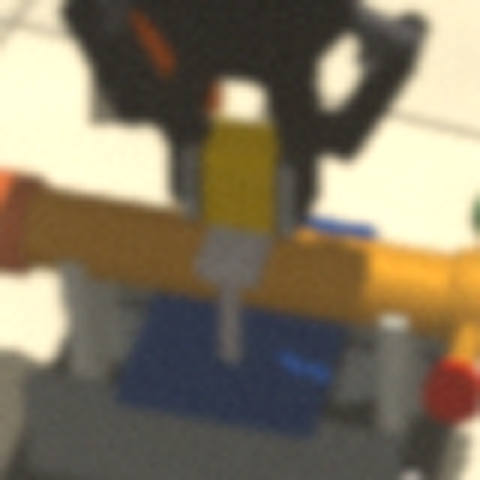

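The bridge lies on the barrel and the leg runs into the plate (crop px ≈ 232,360). The tool stopped at 114.4 while the force rose, so it is seated. Next I'll relax the press, open and retreat.

Call:
arm_command(turn=[[0,0,0],[0,0,0],[0,0,0],[0,0,0],[0,0,0],[0,0,0],[0,0,0],[0,0,0]], offset=[[0,0,0],[0,0,0],[0,0,0],[0,0,0],[0,0,0],[0,0,0],[0,0,0],[0,0,0]], fingers=[1,0.6,0.5,0.3,0.2,0.2,0.2,0.2])

```text
time_s: 14.28
eef_pos: [587.3, -32.0, 114.4]
tool_rot: [3.136, 0.189, 0.006]
wrist_force: [-0.5, 0.4, -0.1]
grip_width: 68.0
```

Call:
arm_command(turn=[[0,0,0],[0,0,0],[0,0,0],[0,0,0],[0,0,0],[0,0,0],[0,0,0],[0,0,0]], offset=[[0,0,-0.01],[0,0,-0.03],[0,0,-0.06],[0,0,-0.09],[0,0,-0.12],[0,0,-0.15],[-0.05,0,-0.17],[-0.1,0,-0.17]], fingers=[0.2,0.2,0.1,0,0,0,0,0])

```text
time_s: 15.28
eef_pos: [487.6, -44.4, 286.3]
tool_rot: [3.134, 0.19, 0.012]
wrist_force: [-1.0, -0.5, -0.1]
grip_width: 85.8
```

Call:
arm_command(turn=[[0,0,0],[0,0,0],[0,0,0],[0,0,0],[0,0,0],[0,0,0],[0,0,0],[0,0,0]], offset=[[-0.03,-0.06,0],[-0.06,-0.12,0],[-0.08,-0.18,0],[-0.1,-0.24,0],[-0.1,-0.28,0],[-0.1,-0.3,0],[-0.1,-0.3,0],[-0.1,-0.3,0]], fingers=[0,0,0,0,0,0,0,0])

```text
time_s: 16.27
eef_pos: [352.2, 240.7, 285.3]
tool_rot: [3.134, 0.189, 0.012]
wrist_force: [0.1, -0.2, 0.8]
grip_width: 85.5
```

Run:
```python
from go import *
from h import *
go(587.1,-32.7,114,6.9)
g=grab('top');f=grab('side')
o=[]
for F,(u0,v0,u1,v1) in((g,(265,160,345,240)),(f,(280,160,360,240))):
    c=np.clip(F['frame'][v0:v1,u0:u1,::-1]*1.4,0,255).astype(np.uint8)
    o.append(cv2.resize(c,(400,400),interpolation=cv2.INTER_CUBIC))
cv2.imwrite('pics/n.png',np.hstack(o))
a=np.radians(6.9);ex=np.array([np.cos(a),np.sin(a),0]);ey=np.array([-np.sin(a),np.cos(a),0])
for n,F in(('top',g),('side',f)):
    h,S,V=cv2.split(cv2.cvtColor(F['frame'],cv2.COLOR_RGB2HSV))
    for z in(150,):
        C=np.array([587.6,-36.8,0])
        q=[proj(F,C+i*15*ex+j*13*ey+[0,0,z]) for i,j in((1,1),(1,-1),(-1,-1),(-1,1))]
        print(n,'pred grip top corners if home',np.round(q,1).tolist())
```

```text
pos [352.2 240.7 285.3] turn [0.002, -0.008, 0.0] offset [0.199, 0.2993, 0.1735] F [ 0.1 -0.2  0.8] w 85.5 t 16.275
top pred grip top corners if home [[298.8, 190.5], [310.7, 189.2], [312.3, 202.7], [300.3, 204.1]]
side pred grip top corners if home [[313.2, 184.5], [316.1, 177.3], [328.9, 179.3], [326.2, 186.6]]
```

View pics/n.png

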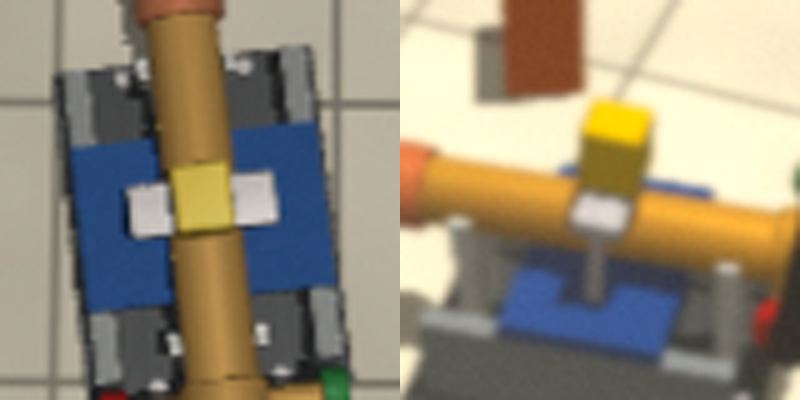

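The bolt sits astride the barrel with the gripper away. The grip top (top px ≈ 305.5,200) looks about 3 px off my prediction, though, so I'll check for tilt and plate motion.

Run:
```python
from m2 import *
a=np.radians(6.9);ex=np.array([np.cos(a),np.sin(a)]);ey=np.array([-np.sin(a),np.cos(a)])
for n,bb,by in(('top',(265,165,345,250),(290,180,325,215)),('side',(285,190,355,245),(310,175,335,205))):
    F,I=avg(n,4)
    h,S,V=cv2.split(cv2.cvtColor(I.astype(np.uint8),cv2.COLOR_RGB2HSV))
    def show(l,m,z,bx):
        r=minrect(I,F,m,z,bx);c=np.array(r[0]);print(n,l,'bracket xy',round(c@ex,1),round(c@ey,1),np.round(r[1],1),round(r[2],1))
    show('blue',(h>100)&(h<130)&(S>100),64,bb)
    print(h[196:200,305],S[196:200,305],V[196:200,305])
    show('yellow top',(h>=22)&(h<=34)&(S>100)&(V>(105 if n=='top' else 150)),150,by)
    show('bridge',(S<45)&(V>(120 if n=='top' else 105)),114,(288,190,322,212) if n=='top' else (312,195,330,208))
print('expect',np.array([587.6,-36.8])@ex,np.array([587.6,-36.8])@ey)
```

```text
top blue bracket xy 578.7 -106.0 [ 78.8 116.9] 6.9
[24 24 24 24] [157 156 154 153] [146 147 147 148]
top yellow top bracket xy 574.8 -106.7 [28.5 23.8] 0.4
top bridge bracket xy 576.2 -106.6 [21.3 61.8] 6.8
side blue bracket xy 577.5 -65.9 [77.9 43.5] 6.4
[18 18 18 19] [190 192 191 188] [169 169 163 153]
side yellow top bracket xy 573.4 -102.8 [31.4 24.2] 21.0
side bridge bracket xy 575.8 -79.4 [20.4 20. ] 20.9
expect 578.9231784486273 -107.12587668224222
```

Run:
```python
from m2 import *
F,I=avg('side',8)
a=np.radians(6.9);ex=np.array([np.cos(a),np.sin(a),0]);ey=np.array([-np.sin(a),np.cos(a),0]);C=578.9*ex-107*ey
print('leg axis pred',[np.round(proj(F,C+27*ey+[0,0,z]),1).tolist() for z in(64,80,104)])
for s in(-15,15): print('block near edge',s,[np.round(proj(F,C+13*ey+s*ex+[0,0,z]),1).tolist() for z in(114,125,140,150)])
for s in(-12,12): print('bridge near edge',s,[np.round(proj(F,C+33*ey+s*ex+[0,0,z]),1).tolist() for z in(104,114)])
s=I.sum(2);b=I[...,2]
for v in(187,189,191,193,195): 
    w=np.where(b[v,310:336]<60)[0]+310
    print(v,b[v,311:336].astype(int).tolist())
for v in range(206,219,2): print(v,s[v,310:328].astype(int).tolist())
for v in(200,202,204): print(v,(I[v,308:332].max(1)-I[v,308:332].min(1)).astype(int).tolist())
r=I[177:223,305:337,::-1];cv2.imwrite('pics/o.png',cv2.resize(np.clip(r*1.3,0,255).astype(np.uint8),None,fx=12,fy=12,interpolation=cv2.INTER_CUBIC))
```

```text
leg axis pred [[318.4, 217.3], [318.3, 212.4], [318.3, 204.8]]
block near edge -15 [[326.1, 198.6], [326.2, 195.0], [326.2, 190.0], [326.2, 186.6]]
block near edge 15 [[313.4, 196.5], [313.3, 192.9], [313.2, 187.9], [313.1, 184.5]]
bridge near edge -12 [[322.7, 207.5], [322.7, 204.2]]
bridge near edge 12 [[312.5, 205.7], [312.4, 202.5]]
187 [152, 152, 151, 144, 118, 69, 31, 18, 15, 14, 12, 8, 6, 2, 0, 0, 0, 17, 51, 99, 138, 153, 156, 156, 156]
189 [152, 153, 152, 143, 116, 68, 32, 24, 23, 23, 23, 22, 23, 22, 21, 20, 21, 27, 54, 100, 138, 152, 155, 156, 156]
191 [151, 150, 145, 129, 95, 54, 28, 24, 24, 24, 23, 23, 23, 23, 23, 23, 24, 32, 60, 104, 140, 153, 155, 156, 156]
193 [135, 127, 117, 102, 74, 43, 27, 24, 23, 23, 24, 23, 23, 23, 23, 23, 27, 45, 82, 122, 147, 154, 156, 156, 156]
195 [69, 69, 70, 65, 53, 34, 26, 24, 23, 24, 23, 23, 23, 23, 22, 24, 34, 62, 100, 128, 139, 144, 146, 147, 149]
206 [192, 192, 193, 193, 204, 216, 222, 232, 243, 257, 273, 288, 298, 290, 261, 234, 234, 245]
208 [166, 167, 169, 170, 172, 174, 180, 195, 210, 216, 211, 201, 198, 197, 198, 202, 208, 212]
210 [143, 145, 149, 147, 150, 152, 159, 181, 204, 212, 201, 179, 170, 168, 170, 173, 175, 180]
212 [145, 143, 144, 142, 143, 145, 154, 178, 205, 209, 191, 162, 145, 140, 144, 147, 148, 151]
214 [172, 159, 155, 147, 143, 143, 154, 180, 206, 209, 189, 160, 143, 140, 138, 137, 137, 139]
216 [213, 203, 180, 158, 146, 146, 157, 183, 206, 207, 185, 158, 146, 152, 161, 158, 154, 152]
218 [215, 196, 165, 146, 141, 147, 162, 188, 205, 201, 177, 159, 173, 198, 213, 212, 208, 206]
200 [108, 110, 113, 114, 111, 93, 57, 28, 17, 13, 11, 11, 12, 12, 12, 13, 14, 19, 39, 80, 114, 128, 130, 129]
202 [90, 92, 93, 93, 88, 65, 32, 16, 12, 12, 12, 12, 12, 12, 11, 12, 12, 18, 40, 86, 119, 132, 135, 135]
204 [71, 73, 75, 74, 65, 45, 25, 14, 11, 11, 11, 11, 11, 12, 12, 12, 16, 29, 61, 90, 105, 110, 113, 115]
```

View pics/o.png

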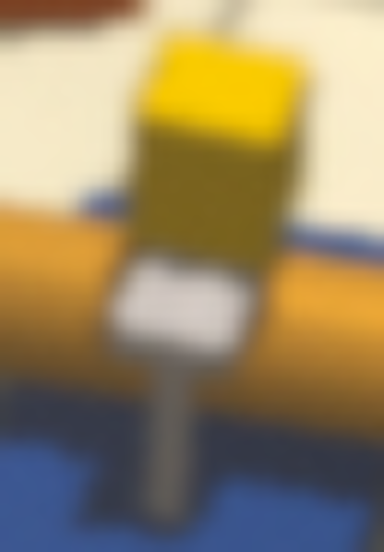

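This close view shows the bolt leaning: the grip top is about 4 mm towards −x (leg ≈ 2.5° off vertical), so the bridge isn't flat yet. I'll level it by pressing the closed fingertips gently on the raised +x side of the grip top.

```bash
python3 go.py 594.6 -35.8 215 6.9
```

```text
pos [352.1 241.3 285. ] turn [0.002, -0.007, 0.001] offset [0.2067, 0.3043, 0.072] F [-0.6 -0.1 -0.1] w 85.5 t 17.175
```

Call:
arm_command(turn=[[0.002,-0.007,0.001],[0.002,-0.007,0.001],[0.002,-0.007,0.001],[0.002,-0.007,0.001],[0.002,-0.007,0.001],[0.002,-0.007,0.001],[0.002,-0.007,0.001],[0.002,-0.007,0.001]], offset=[[0.035,0.05,0.005],[0.07,0.1,0.01],[0.1,0.15,0.02],[0.14,0.2,0.03],[0.175,0.255,0.05],[0.2,0.295,0.07],[0.207,0.304,0.072],[0.207,0.304,0.072]], fingers=[1,1,1,1,1,1,1,1])

```text
time_s: 18.18
eef_pos: [594.7, -35.6, 214.6]
tool_rot: [-3.135, -0.187, 0.001]
wrist_force: [-0.5, -0.3, 0.8]
grip_width: -0.1
```

```bash
python3 go.py 594.6 -35.8 158 6.9
```

```text
pos [594.7 -35.6 214.6] turn [-0.001, 0.001, -0.001] offset [-0.0, 0.0002, 0.0566] F [-0.5 -0.3  0.8] w -0.1 t 18.175
```

Call:
arm_command(turn=[[0,0,0],[0,0,0],[0,0,0],[0,0,0],[0,0,0],[0,0,0],[0,0,0],[0,0,0]], offset=[[0,0,0.015],[0,0,0.03],[0,0,0.045],[0,0,0.055],[0,0,0.0575],[0,0,0.0595],[0,0,0.06],[0,0,0.06]], fingers=[1,1,1,1,1,1,1,1])

```text
time_s: 19.18
eef_pos: [594.9, -35.7, 154.9]
tool_rot: [-3.135, -0.187, 0.0]
wrist_force: [-0.2, 0.8, -0.2]
grip_width: 0.0
```

Call:
arm_command(turn=[[0,0,0],[0,0,0],[0,0,0]], offset=[[0,0,0.0007],[0,0,0.0014],[0,0,0.002]], fingers=[1,1,1])

```text
time_s: 19.55
eef_pos: [594.9, -35.7, 152.9]
tool_rot: [-3.135, -0.187, 0.0]
wrist_force: [-0.3, -0.6, 0.4]
grip_width: -0.3
```

Call:
arm_command(turn=[[0,0,0],[0,0,0],[0,0,0]], offset=[[0,0,0.0005],[0,0,0.001],[0,0,0.0015]], fingers=[1,1,1])

```text
time_s: 19.92
eef_pos: [594.9, -35.7, 151.4]
tool_rot: [-3.135, -0.187, 0.0]
wrist_force: [-0.3, -0.0, 0.9]
grip_width: 0.1
```

Call:
arm_command(turn=[[0,0,0],[0,0,0]], offset=[[0,0,0.0005],[0,0,0.001]], fingers=[1,1])

```text
time_s: 20.18
eef_pos: [595.4, -35.9, 151.0]
tool_rot: [-3.136, -0.187, -0.002]
wrist_force: [-0.6, 0.2, 4.7]
grip_width: 0.3
```

Call:
arm_command(turn=[[0,0,0],[0,0,0]], offset=[[0,0,0.0005],[0,0,0.001]], fingers=[1,1])

```text
time_s: 20.42
eef_pos: [595.9, -36.0, 150.7]
tool_rot: [3.136, 0.187, 0.004]
wrist_force: [-1.0, -0.4, 7.2]
grip_width: -0.1
```

Call:
arm_command(turn=[[0,0,0],[0,0,0],[0,0,0]], offset=[[0,0,0.0007],[0,0,0.0014],[0,0,0.0018]], fingers=[1,1,1])

```text
time_s: 20.8
eef_pos: [596.8, -36.2, 150.4]
tool_rot: [3.135, 0.187, 0.007]
wrist_force: [-1.3, 1.1, 10.7]
grip_width: 0.2
```

Call:
arm_command(turn=[[0,0,0],[0,0,0]], offset=[[0,0,0.0015],[0,0,0.002]], fingers=[1,1])

```text
time_s: 21.05
eef_pos: [597.7, -36.3, 150.1]
tool_rot: [3.135, 0.187, 0.011]
wrist_force: [-2.3, 1.7, 13.4]
grip_width: 0.2
```

Call:
arm_command(turn=[[0,0,0],[0,0,0]], offset=[[0,0,0.0015],[0,0,0.0025]], fingers=[1,1])

```text
time_s: 21.3
eef_pos: [598.7, -36.3, 149.8]
tool_rot: [3.134, 0.187, 0.016]
wrist_force: [-2.8, 0.9, 17.4]
grip_width: 0.1
```

```bash
cat > lean.py <<'E'
from m2 import *
F,I=avg('side',4)
h,S,V=cv2.split(cv2.cvtColor(I.astype(np.uint8),cv2.COLOR_RGB2HSV));s=I.sum(2)
# near leg centroid per row, bright against shaded surroundings; pred vertical u=318.35
L=[]
for v in range(208,219):
    w=np.clip(s[v,314:324]-np.percentile(s[v,314:324],40),0,None);L.append((w*np.arange(314,324)).sum()/w.sum())
k=np.polyfit(np.arange(208,219),L,1);print('leg u(217),u(205)',np.polyval(k,[217,205]).round(2),'lean px per 40mm',(k[0]*-12.5).round(2))
for v in(189,191,193): # block edges (blue channel half level)
    b=I[v,:,2];m=lambda a,c:np.interp(75,*(lambda y,x:(y[np.argsort(y)],x[np.argsort(y)]))(b[a:c],np.arange(a,c)))
    print(v,'edges',m(311,318).round(2),m(326,333).round(2))
for v in(200,202,204):
    c=(I[v].max(1)-I[v].min(1));print(v,'bridge edges',np.interp(-60,-c[311:318],np.arange(311,318)).round(2),np.interp(60,c[324:331],np.arange(324,331)).round(2))
r=I[177:223,305:337,::-1]
cv2.imwrite('pics/lean.png',cv2.resize(np.clip(r*1.3,0,255).astype(np.uint8),None,fx=12,fy=12,interpolation=cv2.INTER_CUBIC))
print(sensors.state()['eef_pos'].round(1),sensors.state()['wrist_force'].round(1))
E
python3 lean.py
```

```text
leg u(217),u(205) [318.75 318.87] lean px per 40mm 0.13
189 edges 314.36 329.08
191 edges 314.31 328.86
193 edges 313.8 328.1
200 bridge edges 311.0 330.0
202 bridge edges 311.0 330.0
204 bridge edges 311.0 330.0
[598.8 -36.3 149.8] [-2.   1.2 15. ]
```

Call:
arm_command(turn=[[0,0,0],[0,0,0],[0,0,0],[0,0,0],[0,0,0],[0,0,0],[0,0,0],[0,0,0]], offset=[[0,0,-0.002],[0,0,-0.006],[0,0,-0.02],[0,0,-0.05],[0,0,-0.08],[0,0,-0.11],[-0.03,-0.05,-0.12],[-0.06,-0.1,-0.12]], fingers=[1,1,1,1,1,1,1,1])

```text
time_s: 22.5
eef_pos: [526.1, 56.6, 270.5]
tool_rot: [3.134, 0.184, 0.02]
wrist_force: [0.6, 1.1, 0.0]
grip_width: 0.1
```

Call:
arm_command(turn=[[0,0,0],[0,0,0],[0,0,0],[0,0,0],[0,0,0],[0,0,0]], offset=[[-0.03,-0.05,0],[-0.06,-0.1,0],[-0.1,-0.15,0],[-0.14,-0.2,0],[-0.14,-0.2,0],[-0.14,-0.2,0]], fingers=[1,1,1,1,1,1])

```text
time_s: 23.25
eef_pos: [363.9, 239.0, 268.8]
tool_rot: [3.134, 0.186, 0.022]
wrist_force: [-0.3, -0.1, -0.7]
grip_width: -0.4
```

```bash
python3 lean.py
python3 - <<'E'
from m2 import *
a=np.radians(6.9);ex=np.array([np.cos(a),np.sin(a)]);ey=np.array([-np.sin(a),np.cos(a)])
F,I=avg('top',4);h,S,V=cv2.split(cv2.cvtColor(I.astype(np.uint8),cv2.COLOR_RGB2HSV))
for l,m,z,bx in(('blue',(h>100)&(h<130)&(S>100),64,(265,165,345,250)),('yellow',(h>=22)&(h<=34)&(S>100)&(V>105),150,(290,180,325,215)),('bridge',(S<45)&(V>120),114,(288,190,322,212))):
    r=minrect(I,F,m,z,bx);c=np.array(r[0]);print(l,round(c@ex,1),round(c@ey,1),np.round(r[1],1),r[2])
E
cp pics/lean.png pics/q.png
```

```text
leg u(217),u(205) [319.36 318.24] lean px per 40mm -1.16
189 edges 314.51 328.91
191 edges 314.48 328.71
193 edges 314.15 327.94
200 bridge edges 312.96 326.22
202 bridge edges 311.82 325.64
204 bridge edges 311.0 325.17
[364.7 238.  268.2] [ 0.1  0.  -0.2]
blue 578.7 -106.0 [ 78.8 116.9] 6.922685146331787
yellow 578.1 -107.0 [26.3 23.8] 0.4033356010913849
bridge 577.2 -106.8 [19.3 61.4] 5.885238170623779
```

View pics/q.png

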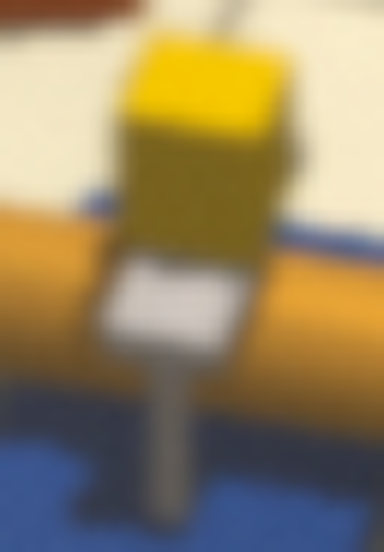

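The lean has reversed direction by about the amount needed. The grip top is now at bracket x 578.1 against 578.7 for the plate. My side leg measure is ambiguous (−1.2 px), so I'll do one centred press with an upright tool, which levels it either way.

```bash
python3 go.py 587.2 -36.7 200 6.9
```

```text
pos [364.1 238.2 268.1] turn [0.003, -0.013, -0.005] offset [0.1889, 0.2987, 0.0712] F [ 0.1 -0.3 -0.8] w -0.3 t 23.65
```

Call:
arm_command(turn=[[0.003,-0.013,-0.005],[0.003,-0.013,-0.005],[0.003,-0.013,-0.005],[0.003,-0.013,-0.005],[0.003,-0.013,-0.005],[0.003,-0.013,-0.005],[0.003,-0.013,-0.005],[0.003,-0.013,-0.005]], offset=[[0.035,0.05,0.005],[0.07,0.1,0.01],[0.1,0.15,0.02],[0.14,0.2,0.03],[0.17,0.255,0.05],[0.185,0.29,0.07],[0.189,0.299,0.071],[0.189,0.299,0.071]], fingers=[1,1,1,1,1,1,1,1])

```text
time_s: 24.65
eef_pos: [587.1, -37.4, 200.0]
tool_rot: [-3.135, -0.188, 0.002]
wrist_force: [0.1, 0.4, 1.0]
grip_width: 0.3
```

```bash
python3 go.py 587.2 -36.7 152.5 6.9
```

```text
pos [587.1 -37.4 200. ] turn [-0.001, 0.001, -0.001] offset [0.0002, -0.0007, 0.0475] F [0.1 0.4 1. ] w 0.3 t 24.65
```

Call:
arm_command(turn=[[-0.001,0.001,-0.001],[-0.001,0.001,-0.001],[-0.001,0.001,-0.001],[-0.001,0.001,-0.001],[-0.001,0.001,-0.001],[-0.001,0.001,-0.001],[-0.001,0.001,-0.001],[-0.001,0.001,-0.001]], offset=[[0,-0.0007,0.015],[0,-0.0007,0.03],[0,-0.0007,0.04],[0,-0.0007,0.045],[0,-0.0007,0.047],[0,-0.0007,0.048],[0,-0.0007,0.0485],[0,-0.0007,0.0485]], fingers=[1,1,1,1,1,1,1,1])

```text
time_s: 25.65
eef_pos: [587.2, -36.8, 151.8]
tool_rot: [3.136, 0.189, 0.0]
wrist_force: [0.8, 0.6, 0.0]
grip_width: 0.3
```

Call:
arm_command(turn=[[0,0,0],[0,0,0],[0,0,0]], offset=[[0,0,0.0006],[0,0,0.0012],[0,0,0.0018]], fingers=[1,1,1])

```text
time_s: 26.02
eef_pos: [587.3, -36.8, 150.0]
tool_rot: [3.136, 0.189, 0.0]
wrist_force: [-0.9, -0.1, 4.0]
grip_width: 0.2
```

Call:
arm_command(turn=[[0,0,0],[0,0,0]], offset=[[0,0,0.0007],[0,0,0.0014]], fingers=[1,1])

```text
time_s: 26.28
eef_pos: [587.4, -36.8, 149.9]
tool_rot: [3.135, 0.189, 0.002]
wrist_force: [-3.8, 1.1, 12.2]
grip_width: -0.1
```

Contact came right at 150.0 mm (104 + 46) and was stiff, so the bridge is home. One slightly firmer press, then retreat and check.

Call:
arm_command(turn=[[0,0,0],[0,0,0]], offset=[[0,0,0.001],[0,0,0.0018]], fingers=[1,1])

```text
time_s: 26.52
eef_pos: [587.5, -36.8, 149.8]
tool_rot: [3.135, 0.189, 0.003]
wrist_force: [-5.2, -0.1, 15.1]
grip_width: -0.3
```

Call:
arm_command(turn=[[0,0,0],[0,0,0],[0,0,0],[0,0,0],[0,0,0],[0,0,0],[0,0,0],[0,0,0]], offset=[[0,0,0],[0,0,-0.003],[0,0,-0.02],[0,0,-0.05],[0,0,-0.08],[0,0,-0.11],[-0.03,-0.05,-0.12],[-0.06,-0.1,-0.12]], fingers=[1,1,1,1,1,1,1,1])

```text
time_s: 27.52
eef_pos: [515.6, 55.9, 270.3]
tool_rot: [3.135, 0.187, 0.007]
wrist_force: [0.7, 1.1, -0.2]
grip_width: -0.2
```

Call:
arm_command(turn=[[0,0,0],[0,0,0],[0,0,0],[0,0,0],[0,0,0],[0,0,0]], offset=[[-0.03,-0.05,0],[-0.06,-0.1,0],[-0.1,-0.15,0],[-0.14,-0.2,0],[-0.14,-0.2,0],[-0.14,-0.2,0]], fingers=[1,1,1,1,1,1])

```text
time_s: 28.28
eef_pos: [353.2, 238.0, 269.7]
tool_rot: [3.135, 0.188, 0.008]
wrist_force: [0.5, 0.1, 0.1]
grip_width: -0.0
```

```bash
python3 lean.py
python3 - <<'E'
from m2 import *
a=np.radians(6.9);ex=np.array([np.cos(a),np.sin(a)]);ey=np.array([-np.sin(a),np.cos(a)])
F,I=avg('top',4);h,S,V=cv2.split(cv2.cvtColor(I.astype(np.uint8),cv2.COLOR_RGB2HSV))
for l,m,z,bx in(('blue',(h>100)&(h<130)&(S>100),64,(265,165,345,250)),('yellow',(h>=22)&(h<=34)&(S>100)&(V>105),150,(290,180,325,215)),('bridge',(S<45)&(V>120),114,(288,190,322,212))):
    r=minrect(I,F,m,z,bx);c=np.array(r[0]);print(l,round(c@ex,1),round(c@ey,1),np.round(r[1],1),r[2])
l=cv2.imread('pics/lean.png');t=cv2.resize(I[120:295,155:470,::-1].astype(np.uint8),(414,230))
t=cv2.copyMakeBorder(t,0,l.shape[0]-230,0,0,0);cv2.imwrite('pics/r.png',np.hstack([l,t]))
E
```

```text
leg u(217),u(205) [319.41 318.21] lean px per 40mm -1.26
189 edges 314.54 328.88
191 edges 314.5 328.67
193 edges 314.16 327.9
200 bridge edges 312.98 326.19
202 bridge edges 311.84 325.63
204 bridge edges 311.0 325.17
[354.  237.  269.5] [0.5 0.7 0. ]
blue 578.7 -106.0 [ 78.8 116.9] 6.922685146331787
yellow 578.1 -107.0 [26.3 23.8] 0.4033356010913849
bridge 577.2 -106.8 [19.3 61.4] 5.885238170623779
```

View pics/r.png

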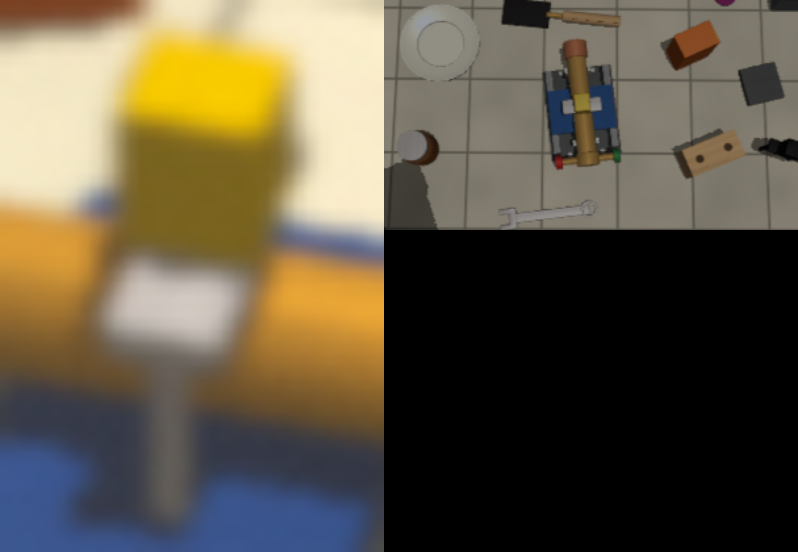

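The centred press didn't move it, so it is flat. Everything else looks to be where it started. Handing in.

```bash
python3 -c "
from rig import ticket;print(ticket.finish_job())"
```

```text
the job is handed in; nothing more can be done
None
```

The U-bolt is on the burner: both legs are through the blue plate, the bridge is down on the barrel, and the gripper is clear. I handed it in at about 28.7 s; no verdict was reported.

**Insertion:** The legs went into the plate's holes without hitting the plate. The spring shoes took about 5 N. The largest vertical wrist force while pressing it home was 18 N, but the total contact force on the U-bolt was not measured.

**Lean after first release:** After I let go, the U-bolt leaned about 2.5–4° towards −x. I levelled it by pressing closed fingertips on the raised side of the grip (about 17 N), then on its centre (about 15 N).

**Last checks:**
- **Height:** on the centred press the fingertips met the grip top at 150.0 mm, which is where it should be with the bridge fully home.
- **Flatness:** the press was stiff, and the U-bolt looked the same before and after it. In the top view the grip top is at x = 578.1 mm along the barrel axis, against 578.7 mm for the plate's centre.
- **Plate:** it has not moved.
- **Bystanders:** in the final top picture they look undisturbed; I only checked this by eye.

**One check disagreed:** my shading-based measure of the leg in the side view still reads −1.3 px of lean. The leg looks vertical in the enlarged picture, so I did not rely on that number.

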